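# Press the sleeve caps home on the leaning tubes

## Robot

A 6-joint arm with a two-finger parallel gripper is mounted at the origin on the work surface. World frame = base frame: x ahead of the robot, y to its left, z up, the work surface at z = 0. Lengths are in m, angles in rad, forces in N, time in s.
With the tool pointing down it reaches from about 0.375 to 0.925 m from the base axis. Payload 5.7 kg.
Tool frame: the origin (TCP) lies midway between the tips of the shut fingers; the grasp point (between the pads) lies 19 mm behind it; z points along the fingers, y is the line along which they close (so a half turn about z gives the same grasp; the last joint's range is limited). The gripper opens to 88 mm and grips with 3 to 60 N. Pads are 20 mm wide; open, the fingers measure 115 mm over their backs; the gripper's body (75 mm by 178 mm) begins 61 mm behind the grasp point.
Start: joints at [-1.283, 0.359, 1.51, -0, 1.272, -0.115], TCP at [0.235, -0.552, 0.223] pointing down, gripper open.
Joint ranges: [-2.97, 2.97], [-1.01, 2.36], [0.21, 2.38], [-0.96, 4.11], [0.2, 2.71], [-2.98, 2.98]. Speed limits (rad/s): [2.39, 2.39, 3.14, 3.14, 3.14, 3.14].

## Interface

Orientations are given as a unit quaternion [x, y, z, w].
In Python, from bench import move_ptp, servo_line, goto_joints, move_gripper, sleep, inverse_kinematics, capture, PlanningError, close_job, spot_in, silhouettes, current_clock, current_joint_pos, current_qvel, current_joint_torque, current_position, current_orientation, current_force, current_torque, current_finger_gap, current_grip_force gives the robot as it stands. Calls block until the motion is done:
- move_ptp(position, orientation): joint-space move of the TCP to a pose.
- servo_line(position, orientation=None, rate=0.15, contact_N=None): straight line of the TCP; orientation=None keeps the orientation; rate is the mean speed in m/s. With contact_N (N) it stops when the force on the tool has changed by that much, and returns True; else False.
- goto_joints(angles): joint-space move.
- move_gripper(opening): finger opening in m; the grip force is fixed at half the most; returns when the fingers have stopped.
- sleep(seconds).
- inverse_kinematics(position, orientation): joint angles nearest the present ones, or None.
- capture(name): name is "scene" or "top"; returns a dict with "image" (400x640x3 uint8, blue, green, red), "range_z" (400x640 float32, m along the optical axis (not along the pixel's ray), 0 where there is no reading), "intrinsics" (3x3 intrinsics, pixels), "R" (3x3) and "t" (3): a world point X has camera coordinates R X + t. Camera axes: x right, y down, z forward; pixel columns grow to the right and rows downward; lengths in m; the calibration is good to about 2 mm. A picture is of the moment at which its call begins.
A pose or a line that the arm cannot do raises PlanningError and nothing moves.
- close_job(): hands the job in; it is judged then, once.
Trained networks look in the newest picture that a camera, given by its name, has taken for a name from the list of things; names that differ only in an ending like _2 or _b are one class to them, and where a whole thing is asked for, a point or a joint stands for the part that bears it (a point fixed in the world has none). Each returns a list of dicts, best first, with "conf" (0 to 1); they miss things now and then, are a little off and sometimes report something else, mostly with a low value. They report only what shows in the picture. A call takes as long as a camera call.
- spot_in(camera, query): "xy" ([column, row] in pixels, amid what is visible of it).
- silhouettes(camera, query): "region" (400x640 bool, what is visible of it) and "xy" ([column, row] in pixels, amid what is visible of it).
Readings, each from a call of its own:
- current_clock(): time.
- current_joint_pos(): joint angles.
- current_qvel(): joint speeds.
- current_joint_torque(): joint torques, N m.
- current_position(): TCP position.
- current_orientation(): TCP orientation.
- current_force(): force on the tool from outside, world axes, zero at the start.
- current_torque(): the same for the moment, N m.
- current_finger_gap(): finger opening in m.
- current_grip_force(): force on a finger pad.
Only numpy, scipy, OpenCV 4.12 (cv2) and the standard library are available. Lean on these libraries where they do the work, as an engineer would, in place of code of your own. Each camera call takes 0.05 s, during which the arm holds its last target. There are 200 camera calls.

## Task

Three of the four tubes leaning in the capping stand carry black sleeve caps that are only part-way on. Push each of these caps along its tube, past the snap bead, until it is fully home against its hard stop, pressing firmly but never with more than 45 N. Leave the loose things lying around where they are.

Things in the scene. Friction and masses are not known exactly. Their poses are not given: they have to be found in the camera images.
- stand: teal capping stand, fixed: base plate 210 x 420 x 15 mm (from -90 to +120 mm in its x, lamp posts near its far corners) with a sloping clamp block carrying four aluminium tubes (42 mm across) in a row along its y, 72 mm apart. All tubes lean 30 degrees from vertical toward the stand's -x side, the robot's side. Origin: under the base plate; z up
- lamp (a point): centre of the underside of the lamp bar, 22 mm deep (stand x), 390 mm long (stand y), 22 mm high, rigidly held 327 mm above the table right above the caps, so that a vertical hand has no room over them; a hand in line with a tube clears it
- cap_a: black plastic sleeve cap, 52 mm across, 34 mm high, part-way over the end of a leaning tube (which tube of the row varies); slides only along the tube. Origin: centre of its flat top; z axis out of the top along the tube. The tube end is hidden inside: the way left to go, 4 to 16 mm, cannot be seen and differs. It slides at about 3 N down to a snap bead and stays where it is left
- snap_a (a joint): snap bead of cap_a: way left, m, from the bead to the hard stop. 0.004 while the cap is above or on the bead, 0 when the cap is home. The bead feels like a stop but gives way at 6 to 12 N (differs from cap to cap); 4 mm farther is the real, hard stop
- cap_b: black plastic sleeve cap, 52 mm across, 34 mm high, part-way over the end of a leaning tube (which tube of the row varies); slides only along the tube. Origin: centre of its flat top; z axis out of the top along the tube. The tube end is hidden inside: the way left to go, 4 to 16 mm, cannot be seen and differs. It slides at about 3 N down to a snap bead and stays where it is left
- snap_b (a joint): snap bead of cap_b: way left, m, from the bead to the hard stop. 0.004 while the cap is above or on the bead, 0 when the cap is home. The bead feels like a stop but gives way at 6 to 12 N (differs from cap to cap); 4 mm farther is the real, hard stop
- cap_c: black plastic sleeve cap, 52 mm across, 34 mm high, part-way over the end of a leaning tube (which tube of the row varies); slides only along the tube. Origin: centre of its flat top; z axis out of the top along the tube. The tube end is hidden inside: the way left to go, 4 to 16 mm, cannot be seen and differs. It slides at about 3 N down to a snap bead and stays where it is left
- snap_c (a joint): snap bead of cap_c: way left, m, from the bead to the hard stop. 0.004 while the cap is above or on the bead, 0 when the cap is home. The bead feels like a stop but gives way at 6 to 12 N (differs from cap to cap); 4 mm farther is the real, hard stop
- tube_d: the fourth tube of the row, open-ended, without a cap; nothing to do there. Origin: centre of its foot, 30 to 40 mm above the table; its open end is 75 mm to the stand's -x side of that and 130 mm higher
- flap_1: loose flap wheel standing on the stand's base plate, 40 mm across, 25 mm high, with a 6 mm shank 35 mm long pointing up. Origin: centre of its underside
- flap_2: loose flap wheel on the table, 60 mm across, 30 mm high, with shank 35 mm upward. Origin: centre of its underside
- flap_3: loose flap wheel on the table, 50 mm across, 40 mm high, with shank 35 mm upward. Origin: centre of its underside
- mop: loose cream-coloured polishing mop lying flat, 100 mm across, 22 mm thick, with a shank 20 mm upward. Origin: centre of its underside
- spare_cap: loose spare cap like the others, standing on the table, 52 mm across, 34 mm high; not needed. Origin: centre of its underside
- wrench: loose wrench lying on the table, 170 mm long. Origin: middle of its length, underside
- spray_can: loose spray can standing on the table, 56 mm across, 160 mm high. Origin: centre of its underside

How it is judged:
At the end, for the whole second after the job is handed in: all three caps are home: each within 1.2 mm of its hard stop (value of joint each of snap_a, snap_b, snap_c below 0.0012 m); the robot touches nothing.
It fails at once if a cap is pushed with more than 45 N (contact force between any of cap_a, cap_b, cap_c and anything else above 45 N).
It fails at once if a loose thing is moved by more than 30 mm (distance of any of flap_1, flap_2, flap_3, mop, spare_cap, wrench, spray_can from where it was at the start of the episode above 0.03 m).
It also fails if it takes over 59 s, if anything falls off the work surface, if the arm or the gripper's body presses on something with over 40 N, if the wrist force passes 120 N, or if a joint passes its speed limit or range.

## Working session

There is one attempt and no reset: what is moved stays moved. The work goes in short steps, each a Python script; the robot and the scene stay as the last script left them, time stands still between calls to the robot, and variables do not carry over. Pictures are saved under pics/ and viewed, at most 10 in all, crops included, and the job is handed in when it is done.

```bash
ls; mkdir -p pics; python3 - <<'E'
from bench import *
import cv2,numpy as np
for n in ["scene","top"]:
    c=capture(n); cv2.imwrite(f"pics/{n}0.png",c["image"]); np.savez(f"{n}0.npz",**c)
    print(n,c["R"].round(3).tolist(),c["t"].round(3))
    for q in ["cap_a","stand","tube_d"]:
        for s in silhouettes(n,q):
            m=s["region"]&(c["range_z"]>0)
            v,u=np.nonzero(m);z=c["range_z"][m]
            X=(np.linalg.inv(c["intrinsics"])@np.vstack([u*z,v*z,z])).T
            W=(X-c["t"])@c["R"]
            print(q,round(s["conf"],2),np.round(s["xy"]),m.sum(),np.median(W,0).round(3),W.min(0).round(3),W.max(0).round(3))
E
```

```text
pics
scene [[-0.524, 0.852, -0.003], [0.663, 0.406, -0.629], [-0.534, -0.332, -0.777]] [ 0.297 -0.285  1.716]
cap_a 0.73 [315. 221.] 306 [0.661 0.048 0.178] [ 0.546  0.009 -0.   ] [0.681 0.069 0.195]
cap_a 0.63 [338. 224.] 313 [0.645 0.108 0.18 ] [ 0.522  0.012 -0.005] [0.665 0.131 0.194]
cap_a 0.54 [291. 211.] 292 [ 0.682 -0.021  0.182] [ 0.538 -0.123  0.002] [ 0.701 -0.001  0.198]
stand 0.6 [323. 266.] 9530 [0.719 0.109 0.055] [ 0.308 -0.317 -0.006] [0.837 0.309 0.354]
stand 0.2 [337. 224.] 343 [0.644 0.108 0.178] [ 0.507  0.012 -0.005] [0.665 0.133 0.194]
tube_d 0.63 [361. 251.] 675 [0.653 0.189 0.129] [0.566 0.131 0.01 ] [0.692 0.214 0.178]
top [[-0.007, -1.0, 0.004], [-0.977, 0.006, -0.215], [0.215, -0.006, -0.977]] [0.03  0.621 1.091]
cap_a 0.89 [329. 176.] 338 [ 0.667 -0.029  0.182] [ 0.643 -0.054  0.16 ] [ 0.701 -0.001  0.199]
cap_a 0.85 [307. 185.] 302 [0.646 0.04  0.18 ] [0.622 0.016 0.165] [0.675 0.064 0.194]
cap_a 0.67 [278. 266.] 364 [0.44  0.117 0.03 ] [ 0.411  0.086 -0.005] [0.474 0.149 0.065]
cap_a 0.56 [280. 189.] 313 [0.629 0.103 0.181] [0.603 0.079 0.166] [0.658 0.128 0.196]
stand 0.91 [287. 183.] 9120 [0.653 0.082 0.017] [ 0.529 -0.174 -0.007] [0.976 0.398 0.353]
tube_d 0.71 [251. 188.] 316 [0.639 0.183 0.124] [0.599 0.158 0.01 ] [0.687 0.206 0.178]
```

View pics/scene0.png

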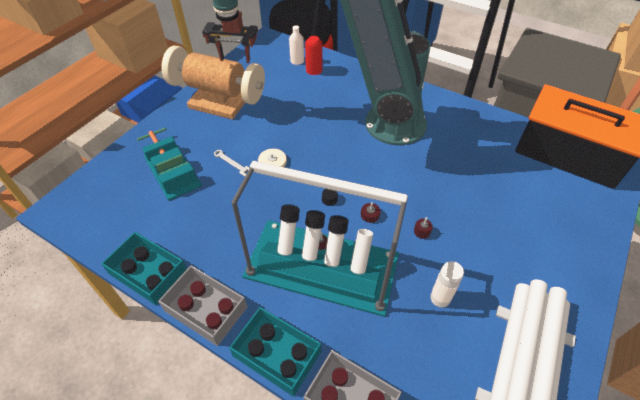

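View pics/top0.png

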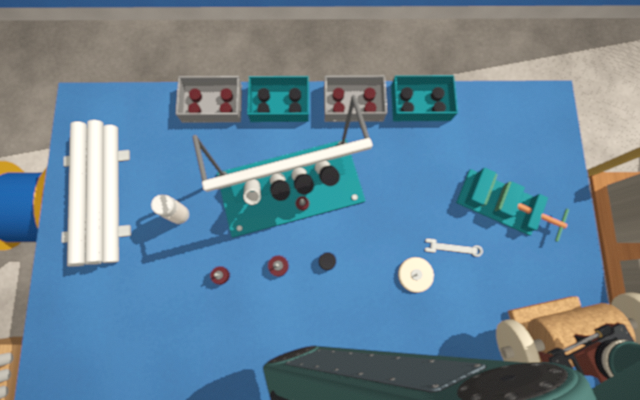

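Both pictures show the caps in tubes 1–3 (top view at (329,176), (303,184), (280,189)), with the open tube at (252,190). The lamp bar crosses above them and a flap wheel stands in front at (303,203). Next I'll fit the stand's yaw and the cap axes.

```bash
cat > fit.py <<'E'
import numpy as np, cv2
from scipy.optimize import least_squares
from bench import *
def cloud(c,m):
    m=m&(c["range_z"]>0); v,u=np.nonzero(m); z=c["range_z"][m]
    return ((np.linalg.inv(c["intrinsics"])@np.vstack([u*z,v*z,z])).T-c["t"])@c["R"]
def nrm(y): return np.array([-.5*np.cos(y),-.5*np.sin(y),np.cos(np.pi/6)])
E
python3 - <<'E'
from fit import *
yaws=[];P=[]
for n in ["scene","top"]:
    c=capture(n); W=cloud(c,np.ones((400,640),bool))
    b=W[(W[:,2]>.335)&(W[:,2]<.36)&(W[:,0]>.5)&(W[:,0]<.85)&(abs(W[:,1])<.35)]
    d=np.linalg.svd(b[:,:2]-np.median(b[:,:2],0),full_matrices=False)[2][0]; d*=np.sign(d[1])
    yaws.append(np.arctan2(-d[0],d[1])); print(n,"bar",len(b),np.degrees(yaws[-1]),b.mean(0),np.ptp(b@np.r_[d,0]))
    for s in silhouettes(n,"cap_a"):
        k=cloud(c,cv2.erode(s["region"].astype(np.uint8),np.ones((3,3)))>0)
        k=k[(k[:,2]>.12)&(k[:,2]<.24)]
        if len(k)>60: P.append((n,k))
yaw=np.mean(yaws); nv=nrm(yaw); ys=np.array([-np.sin(yaw),np.cos(yaw),0]); xs=np.cross(ys,nv)
for n,k in P:
    h=k@nv; top=np.percentile(h,95); t=k[h>top-.005]
    l=np.c_[k@xs,k@ys]
    f=lambda p:np.where(h>top-.005,np.maximum(np.hypot(*(l-p).T)-.026,0),np.hypot(*(l-p).T)-.026)
    r=least_squares(f,l.mean(0),loss="soft_l1",f_scale=.002)
    h0=np.median(t@nv); C=xs*r.x[0]+ys*r.x[1]+nv*h0
    print(n,len(k),len(t),"lat",r.x.round(4),"h",h0.round(4),top.round(4),"C",C.round(4),"cost",r.cost)
    A=np.linalg.svd(t-t.mean(0))[2][2] if len(t)>20 else 0
    print("   topnormal",A, "expected",nv.round(3))
E
```

```text
scene bar 2018 14.730513846093178 [0.66527056 0.08647894 0.34529818] 0.39281404431088274
top bar 2331 14.783626417442296 [0.65951264 0.08033749 0.34606693] 0.3923703902308447
scene 251 103 lat [ 0.6363 -0.0608] h -0.1582 -0.1569 C [0.6249 0.1018 0.1812] cost 0.00016963885748138443
   topnormal [-0.4588297  -0.11813377  0.88063597] expected [-0.484 -0.127  0.866]
scene 227 92 lat [ 0.6356 -0.1269] h -0.1592 -0.1579 C [0.6416 0.0378 0.1799] cost 0.00017242745473906068
   topnormal [ 0.46302219  0.11543382 -0.87879775] expected [-0.484 -0.127  0.866]
scene 249 106 lat [ 0.6405 -0.1986] h -0.1581 -0.1568 C [ 0.6634 -0.0306  0.1834] cost 0.0001907460635036797
   topnormal [ 0.45588227  0.10644222 -0.88365231] expected [-0.484 -0.127  0.866]
top 259 207 lat [ 0.6394 -0.195 ] h -0.1578 -0.1553 C [ 0.6614 -0.0274  0.1831] cost 0.00045621406456010827
   topnormal [-0.48868284 -0.13202131  0.8624149 ] expected [-0.484 -0.127  0.866]
top 274 231 lat [ 0.6356 -0.061 ] h -0.1583 -0.1557 C [0.6244 0.1014 0.1808] cost 0.0003147201793991759
   topnormal [-0.47057098 -0.13737031  0.87160332] expected [-0.484 -0.127  0.866]
top 258 215 lat [ 0.6344 -0.1274] h -0.159 -0.1566 C [0.6406 0.037  0.1795] cost 0.0002957517938205988
   topnormal [ 0.49473943  0.14389056 -0.85704633] expected [-0.484 -0.127  0.866]
```

Both views agree on the cap centres to within about 3 mm, with yaw 14.75°. I'll approach the first cap and push it slowly.

```bash
cat >> fit.py <<'E'
from scipy.spatial.transform import Rotation as Rn
yaw=np.radians(14.75); nv=nrm(yaw); ys=np.array([-np.sin(yaw),np.cos(yaw),0]); xs=np.cross(ys,nv)
caps=[xs*.637+ys*y+nv*(-.1585) for y in (-.199,-.128,-.058)]
qs=[Rn.from_matrix(np.c_[np.cross(s*ys,-nv),s*ys,-nv]).as_quat() for s in (1,-1)]
def hcur(): return np.dot(current_position(),nv)+.1585
def push(i,q,N=25):
    C=caps[i]; servo_line(C+.02*nv,q,rate=.1); sleep(.3)
    f0=np.array(current_force())
    r=servo_line(C-.030*nv,q,rate=.008,contact_N=N)
    print("cap",i,"stop",r,"h",round(hcur(),4),"F",np.dot(np.array(current_force())-f0,nv).round(1),"t",current_clock())
    sleep(.3); print("  settled h",round(hcur(),4),"F",(np.array(current_force())-f0).round(1))
    servo_line(C+.04*nv,q,rate=.1); print("  free F",(np.array(current_force())-f0).round(1))
E
python3 - <<'E'
from fit import *
for k,q in enumerate(qs):
    for C in caps:
        print(k,[None if (j:=inverse_kinematics(C+d*nv,q)) is None else np.round(j,2).tolist() for d in (.15,-.03)])
E
```

```text
0 [[-0.41, 0.05, 1.82, 0.41, 0.89, -2.44], [-0.29, 0.36, 1.86, 0.55, 0.53, -2.55]]
0 [[-0.26, 0.0, 1.87, 0.34, 0.83, -2.26], [-0.16, 0.33, 1.91, 0.48, 0.46, -2.38]]
0 [[-0.09, -0.03, 1.9, 0.24, 0.79, -2.04], [-0.02, 0.32, 1.94, 0.36, 0.4, -2.15]]
1 [[-0.41, 0.05, 1.82, 0.41, 0.89, 0.71], [-0.29, 0.36, 1.86, 0.55, 0.53, 0.6]]
1 [[-0.26, 0.0, 1.87, 0.34, 0.83, 0.88], [-0.16, 0.33, 1.91, 0.48, 0.46, 0.76]]
1 [[-0.09, -0.03, 1.9, 0.24, 0.79, 1.1], [-0.02, 0.32, 1.94, 0.36, 0.4, 1.0]]
```

```bash
python3 - <<'E'
from fit import *
q=qs[1]; move_gripper(0.0); print("gap",current_finger_gap())
move_ptp(caps[0]+.15*nv,q); print(current_clock())
push(0,q,18)
c=capture("scene"); cv2.imwrite("pics/s1.png",cv2.resize(c["image"][120:320,180:440],None,fx=3,fy=3))
print(current_clock())
E
```

```text
gap 0.00030962367254009217
4.1333
cap 0 stop True h -0.0066 F 7.0 t 9.2583
  settled h -0.0066 F [-2.3 -1.6  5.6]
  free F [ 1.1 -0.8 -0.6]
10.225
```

View pics/s1.png

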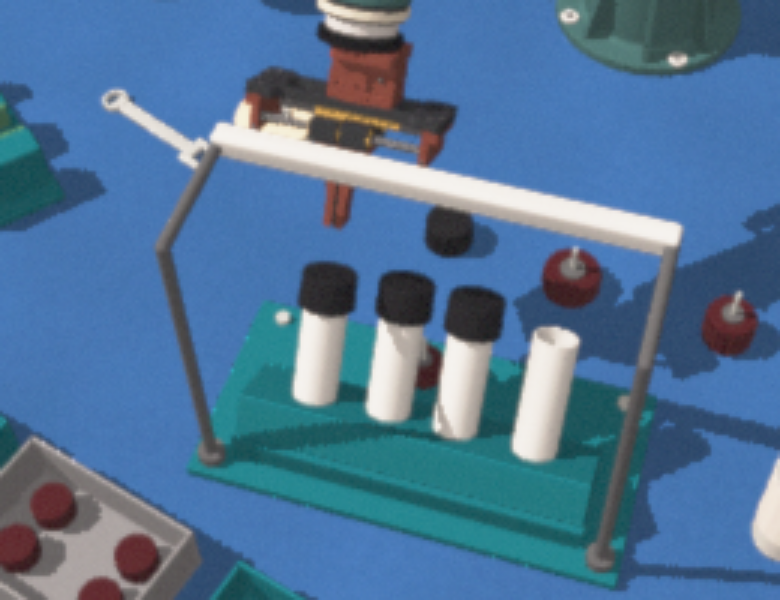

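The picture shows the tool clear of the stand and cap 1 at (328,290) lower on its tube. Nothing else has moved. The settled force was low, so I can't tell whether it stopped at the bead or the hard stop. I'll push it again harder.

```bash
python3 - <<'E'
from fit import *
q=qs[1]
C=caps[0]; servo_line(C+.0*nv,q,rate=.1); sleep(.3)
for N in (18,26):
    servo_line(C+.0*nv,q,rate=.05); sleep(.3)
    f0=np.array(current_force()); h0=hcur()
    r=servo_line(C-.030*nv,q,rate=.006,contact_N=N)
    print(N,r,"h",round(h0,4),round(hcur(),4),"F",np.dot(np.array(current_force())-f0,nv).round(1),f0.round(1),current_clock())
E
```

```text
18 True h -0.0 -0.0066 F 5.3 [-0.9 -0.2  0.3] 13.5167
26 True h -0.0002 -0.0066 F 6.4 [-0.1 -0.2  0.4] 16.0667
```

The cap stops at the same depth at 18 N and 26 N, so cap 1 is at its hard stop. Now the other two.

```bash
python3 - <<'E'
from fit import *
q=qs[1]
servo_line(caps[0]+.04*nv,q,rate=.1)
for i in (1,2):
    servo_line(caps[i]+.04*nv,q,rate=.12)
    C=caps[i]; servo_line(C+.008*nv,q,rate=.1); sleep(.3)
    for k,N in enumerate((22,26)):
        if k: servo_line(np.array(current_position())+.004*nv,q,rate=.03); sleep(.3)
        f0=np.array(current_force()); h0=hcur()
        r=servo_line(C-.030*nv,q,rate=.008 if k==0 else .006,contact_N=N)
        print(i,N,r,"h",round(h0,4),round(hcur(),4),"F",np.dot(np.array(current_force())-f0,nv).round(1),current_clock())
    servo_line(C+.05*nv,q,rate=.12)
servo_line(caps[2]+.12*nv,q,rate=.15)
c=capture("scene"); cv2.imwrite("pics/s2.png",cv2.resize(c["image"][120:320,180:440],None,fx=3,fy=3))
c=capture("top")
for s in silhouettes("top","cap_a"):
    k=cloud(c,cv2.erode(s["region"].astype(np.uint8),np.ones((3,3)))>0); k=k[(k[:,2]>.12)&(k[:,2]<.24)]
    if len(k)>60: h=k@nv; print("y",np.median(k@ys).round(3),"h",(np.median(h[h>np.percentile(h,95)-.005])+.1585).round(4))
print(current_clock())
E
```

```text
1 22 True h 0.0085 -0.0145 F 7.3 20.975
1 26 True h -0.0107 -0.0145 F 7.6 22.8917
2 22 True h 0.0085 -0.013 F 7.4 27.7667
2 26 True h -0.0092 -0.013 F 6.4 29.725
y -0.062 h -0.0141
y -0.197 h -0.0075
y -0.126 h -0.0159
31.175
```

View pics/s2.png

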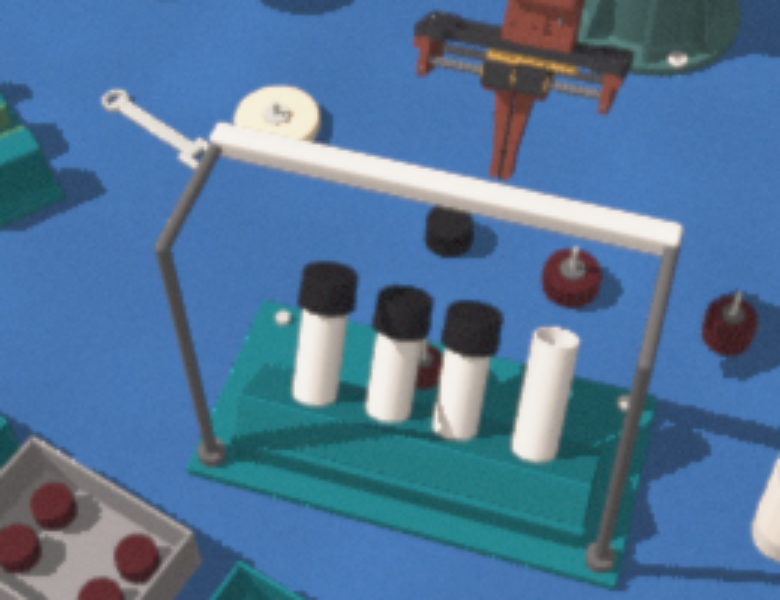

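All three caps sit lower and nothing else has moved: cap 1 is at (328,290), cap 2 at (402,312) and cap 3 at (471,328). Cap 1 travelled the least, so I'll check it with a slow static press.

```bash
python3 - <<'E'
from fit import *
q=qs[1]; C=caps[0]
servo_line(caps[0]+.06*nv,q,rate=.15); servo_line(C-.003*nv,q,rate=.1); sleep(.3); f0=np.array(current_force())
for d in np.arange(.006,.012,.0003):
    r=servo_line(C-d*nv,q,rate=.01,contact_N=24); sleep(.15)
    F=np.dot(np.array(current_force())-f0,nv); print(round(d,4),r,round(hcur(),5),F.round(1))
    if F>18: break
servo_line(C+.12*nv,q,rate=.12); print(current_clock(),np.array(current_force()).round(1))
E
```

```text
0.006 False -0.00602 -0.4
0.0063 False -0.0063 0.2
0.0066 False -0.00651 2.3
0.0069 False -0.00654 5.5
0.0072 False -0.00664 9.3
0.0075 False -0.00667 11.8
0.0078 False -0.00674 14.7
0.0081 False -0.00679 18.5
38.05 [-0.8 -1.1 -0.1]
```

A static press of 18.5 N, well above the 12 N bead limit, moves cap 1 only by elastic give, so it is home. The arm is clear, so I'm handing in.

```bash
python3 -c "
from bench import *
print(close_job())"
```

```text
the job is handed in; nothing more can be done
None
```

All three caps were pushed past their snap beads to the hard stop, with pushes set to stop at 26 N at most; the arm was left clear, no loose thing appeared to have moved, and the job was handed in soon after 38 s, though no verdict came back.

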